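# Hang the cover on the clamping fixture, release the catch and hold the clamp lever

## Robot

A 6-joint arm with a two-finger parallel gripper is mounted at the origin on the work surface. World frame = base frame: x ahead of the robot, y to its left, z up, the work surface at z = 0. Lengths are in m, angles in rad, forces in N, time in s.
With the tool pointing down it reaches from about 0.35 to 0.925 m from the base axis. Payload 6.4 kg.
Tool frame: the origin (TCP) lies between the finger pads, 19 mm behind the fingertips; this is the grasp point; z points along the fingers, y is the line along which they close (so a half turn about z gives the same grasp; the last joint's range is limited). The gripper opens to 85 mm and grips with 20 to 120 N. Pads are 22 mm wide; open, the fingers measure 114 mm over their backs; the gripper's body (76 mm by 85 mm) begins 54 mm behind the grasp point. The pads swing forward as they close: fully open they stand 13 mm farther back than shut.
Start: joints at [-1.367, 0.245, 1.558, -0, 1.339, -0.174], TCP at [0.24, -0.604, 0.25] pointing down, gripper open.
Joint ranges: [-3.13, 3.13], [-1.02, 2.26], [0.13, 2.54], [-0.95, 4.09], [0.21, 2.88], [-2.74, 2.74]. Speed limits (rad/s): [2.57, 2.57, 3.14, 3.14, 3.14, 3.14].

## Interface

Orientations are given as a unit quaternion [w, x, y, z].
In Python, from station import env, jaws, sensors, eyes, models gives the robot as it stands. Calls block until the motion is done:
- env.move_ptp(position, orientation): joint-space move of the TCP to a pose.
- env.line_to(position, v=0.15, ori=None, force_limit=None): straight line of the TCP; ori=None keeps the orientation; v is the mean speed in m/s. With force_limit (N) it stops when the force on the tool has changed by that much, and returns True; else False.
- env.move_j(angles): joint-space move.
- jaws.command_gripper(opening, grasp_force=None): finger opening in m; grasp_force is the grip in N (None keeps the last); returns when the fingers have stopped.
- env.dwell(seconds).
- env.solve_ik(position, orientation): joint angles nearest the present ones, or None.
- sensors.sense(): the state.
- eyes.snapshot(name): name is "scene" or "side" or "wrist"; returns the picture (480x640x3 uint8, blue, green, red); there is no depth.
- eyes.calibration(name): a dict with "mtx" (3x3 intrinsics, pixels), "world_from_camera" (4x4, takes a point from camera to world coordinates); the wrist camera has in their place "mount" (4x4, takes a point from camera to tool coordinates, whose origin is the TCP and whose axes are the flange's). Camera axes: x right, y down, z forward; pixel columns grow to the right and rows downward; lengths in m; the calibration is good to about 2 mm. A picture is of the moment at which its call begins: read the wrist's pose just before it. calibration takes no time and is no camera call.
A pose or a line that the arm cannot do raises env.Unreachable and nothing moves.
- env.finish_job(): hands the job in; it is judged then, once.
Trained networks look in the newest picture that a camera, given by its name, has taken for a name from the list of things; names that differ only in an ending like _2 or _b are one class to them, and where a whole thing is asked for, a point or a joint stands for the part that bears it (a point fixed in the world has none). Each returns a list of dicts, best first, with "p" (0 to 1); they miss things now and then, are a little off and sometimes report something else, mostly with a low value. They report only what shows in the picture. A call takes as long as a camera call.
- models.spot_in(camera, label): "at" ([x, y, z] in m, in world coordinates, good to about 4 mm: the middle of the surface that is visible of it).
- models.mark_of(camera, label): "at" ([x, y, z] in m, in world coordinates, good to about 4 mm: a listed point, or the origin of a listed thing).
The state is a dict: "clock": time; "joints": joint angles; "joint_vel": joint speeds; "tau": joint torques, N m; "eef_pos": TCP position; "tool_rot": TCP orientation; "ft_force": force on the tool from outside, world axes, zero at the start; "wrist_torque": the same for the moment, N m; "gripper_width": finger opening in m; "gripper_force": force on a finger pad.
Only numpy, scipy, OpenCV 4.12 (cv2) and the standard library are available. Lean on these libraries where they do the work, as an engineer would, in place of code of your own. Each camera call takes 0.05 s, during which the arm holds its last target. There are 200 camera calls.

## Task

Pick up the loose U-shaped black sheet-metal cover and hang it astride the clamping fixture's horizontal steel bar, with a flange down either side, lowering it on rather than dropping it, and let go of it. Then flip the safety catch right over to free the lever, and only after that pull the lever by its rubber grip all the way towards the robot against its spring. Finish still holding the lever fully pulled, with the cover on the bar; do not let go, and leave the other things on the bench where they are.

Things in the scene. Friction and masses are not known exactly. Their poses are not given: they have to be found in the camera images.
- cover: Black U-shaped cover of 3 mm sheet, loose, about 90 g, standing on its two flanges like a bridge: 90 mm long (its x), 50 mm wide over the flanges (its y), 43 mm high; inner width 44 mm, inner depth 40 mm, slotted flat top, open ends, same either way round. Origin: centre of its underside, level with the flange edges; z up.
- fixture: Clamping fixture, fixed: aluminium base plate 200 (x) x 310 x 12 mm (y -145 to +165), grey housing (x -55 to +55, y -50 to +20, top at 98 mm), lever on the housing's -y side, bar beyond its +y side. Origin on the table; z up, its -x side faces the robot (turned up to 0.25 rad).
- shoe_face (a point): Face of the rubber clamp shoe (44 mm wide, 28 mm high), 88 mm above the table, between housing and bar. Geared to the lever: 70 mm from the bar's centre line with the lever home, moves 53 mm towards the bar as the lever is pulled and may slide the cover up to about 8 mm sideways against the bar.
- bar_mid (a point): Middle of the top face of the steel bar, 110 mm above the table; fixture's axes. The bar runs along x: 180 mm long, 26 mm wide (y), 16 mm thick, a post under each end; end lugs rise 11 mm above it, 164 mm apart. With the cover hung, the cover's origin is 40 mm below this point and its x runs along the bar.
- lever (a joint): Clamp lever, rad: 0 home (leaning 0.35 rad away from the robot, to fixture +x, from upright), 0.8 fully pulled towards the robot (fixture -x). A spring returns it: about 3 N at the grip at home, about 8 N fully pulled. While the catch is down its blade blocks the lever after about 0.05 rad.
- lever_grip (a point): Middle of the lever's black rubber grip, on its axis: a round horizontal bar of 16 mm diameter, 100 mm long, along the fixture's y, carried at its +y end by the lever's flat steel arm (50 mm from this point). 172 mm above the table at home. Moves with the lever; free space below it and on its -y side.
- lever_pivot (a point): Point on the lever's hinge axis (along fixture y), 50 mm above the table, fixed; in the same plane as lever_grip, which circles it at 130 mm radius.
- catch (a joint): Safety catch, rad: 0 to 0.05 on (tab upright, blade lying in front of the lever arm), 1.4 flipped right over to fixture +y, blade raised. Stays where it is left (light friction, about 2 N at the tab).
- catch_tip (a point): Middle of the top edge of the catch's thumb tab, a steel plate 24 mm (along fixture x) x 5 mm x 60 mm, 60 mm from the hinge, on top of the housing; moves with the catch. Push it from its -y side towards +y. The lever arm is more than 35 mm to the +x side of it at that height.
- catch_hinge (a point): Point on the catch's hinge axis (along fixture x) below the tab, 106 mm above the table, fixed; same axes as the fixture.
- unit: Bystander: finished unit, black closed box 85 x 62 x 30 mm with a paper label on top and an aluminium end plate; loose. It has swapped places with the cover in some starts. Origin: centre of its underside.
- unit2: Bystander: a second such box, 85 x 62 x 30 mm, loose. Origin: centre of its underside.
- tape: Bystander: cardboard-coloured tape roll lying flat, 90 mm across, 25 mm high, loose. Origin: centre of its underside.
- driver: Bystander: screwdriver lying on the table in front of the robot, loose, under 35 mm high.
- jar: Bystander: small jar 50 mm across, 70 mm high, loose. Origin: centre of its underside.

How it is judged:
On the way, in this order (a step that is already met when the one before it is completed fails the run):
1. the cover hangs astride the bar, let go and at rest (z of cover in the frame of bar_mid between -0.046 and -0.034 m and x of cover in the frame of bar_mid between -0.04 and 0.04 m and y of cover in the frame of bar_mid between -0.014 and 0.014 m and angle between cover's own z axis and vertical below 0.15 rad and contact force between the fingers and cover below 0.1 N and linear speed of cover below 0.03 m/s), for 0.3 s.
2. the catch is flipped over while the lever is still home (value of joint catch above 1.05 rad and value of joint lever below 0.12 rad), for 0.2 s.
3. the lever is fully pulled with the catch off (value of joint lever above 0.72 rad and value of joint catch above 0.9 rad), for 0.2 s.
At the end, for the whole second after the job is handed in: Fingers hold the lever at its grip (over 2 N, TCP within 70 mm of it), lever above 0.72 of 0.8 rad, catch above 0.9 rad; cover let go, level (0.15 rad) and still astride the bar, fully down (6 mm), within 14 mm sideways and 40 mm lengthwise of the bar's middle (all of step 3 and velocity of joint lever below 0.1 rad/s and contact force between the fingers and fixture above 2 N and distance between the grasp point and lever_grip below 0.07 m and z of cover in the frame of bar_mid between -0.046 and -0.034 m and x of cover in the frame of bar_mid between -0.04 and 0.04 m and y of cover in the frame of bar_mid between -0.014 and 0.014 m and angle between cover's own z axis and vertical below 0.15 rad and linear speed of cover below 0.03 m/s); the arm keeps its last pose, push and grip.
It fails at once if the lever is pulled while the catch is still on (value of joint lever above 0.12 rad and value of joint catch below 0.8 rad).
It fails at once if the cover is dropped (falls freely faster than 0.7 m/s) (linear speed of cover above 0.7 m/s and contact force between the fingers and cover below 0.05 N).
It fails at once if a bystander is moved by more than 30 mm (distance of any of unit, unit2, tape, driver, jar from where it was at the start of the episode above 0.03 m).
It also fails if it takes over 61 s, if anything falls off the work surface, if the arm or the gripper's body presses on something with over 40 N, if the wrist force passes 120 N, or if a joint passes its speed limit or range.

## Working session

There is one attempt and no reset: what is moved stays moved. The work goes in short steps, each a Python script; the robot and the scene stay as the last script left them, time stands still between calls to the robot, and variables do not carry over. Pictures are saved under pics/ and viewed, at most 10 in all, crops included, and the job is handed in when it is done.

```bash
ls; mkdir -p pics; python3 - <<'E'
from station import env, jaws, sensors, eyes, models
import cv2, numpy as np
for c in ("scene","side"):
    im=eyes.snapshot(c); cv2.imwrite(f"pics/{c}0.png",im)
    print(c, np.round(eyes.calibration(c)["world_from_camera"],3).tolist())
    for l in ["cover","fixture","unit","unit2","tape","driver","jar","shoe_face","bar_mid","lever_grip","lever_pivot","catch_tip","catch_hinge"]:
        r=models.mark_of(c,l)
        print(l,[(np.round(d["at"],3).tolist(),round(d["p"],2)) for d in r[:3]])
print(sensors.sense()["clock"])
E
```

```text
pics
scene [[-0.515, 0.685, -0.515, 1.255], [0.857, 0.404, -0.319, 0.447], [-0.01, -0.606, -0.795, 1.248], [0.0, 0.0, 0.0, 1.0]]
cover [([0.487, -0.234, 0.0], 0.74)]
fixture [([0.586, 0.124, 0.003], 0.69)]
unit [([0.541, -0.439, -0.001], 0.75), ([0.625, -0.259, -0.003], 0.74)]
unit2 [([0.541, -0.439, -0.001], 0.75), ([0.625, -0.259, -0.003], 0.74)]
tape [([0.539, -0.434, -0.0], 0.73), ([0.407, 0.407, -0.001], 0.65), ([0.569, 0.086, 0.107], 0.45)]
driver [([0.361, -0.064, 0.003], 0.81)]
jar [([0.615, 0.443, 0.006], 0.78)]
shoe_face [([0.583, 0.162, 0.088], 0.52)]
bar_mid [([0.563, 0.234, 0.11], 0.65)]
lever_grip [([0.667, 0.026, 0.17], 0.69)]
lever_pivot [([0.617, 0.016, 0.049], 0.68)]
catch_tip [([0.568, 0.083, 0.166], 0.54)]
catch_hinge [([0.572, 0.083, 0.108], 0.9), ([0.627, -0.256, -0.002], 0.59)]
side [[-0.81, -0.385, 0.443, -0.05], [-0.587, 0.51, -0.629, 0.807], [0.016, -0.769, -0.639, 0.922], [0.0, 0.0, 0.0, 1.0]]
cover []
fixture [([0.585, 0.126, 0.002], 0.75)]
unit [([0.628, -0.258, 0.001], 0.81), ([0.542, -0.433, -0.003], 0.66)]
unit2 [([0.628, -0.258, 0.001], 0.81), ([0.542, -0.433, -0.003], 0.66)]
tape [([0.408, 0.401, 0.0], 0.65)]
driver [([0.653, 0.024, 0.177], 0.67)]
jar [([0.615, 0.44, 0.002], 0.58)]
shoe_face [([0.579, 0.16, 0.088], 0.54)]
bar_mid [([0.564, 0.228, 0.108], 0.75)]
lever_grip [([0.655, 0.023, 0.172], 0.82)]
lever_pivot [([0.613, 0.009, 0.048], 0.86), ([0.488, -0.242, 0.002], 0.66)]
catch_tip []
catch_hinge [([0.54, -0.435, -0.003], 0.68), ([0.564, 0.079, 0.105], 0.65), ([0.562, 0.228, 0.111], 0.5)]
1.4
```

View pics/scene0.png

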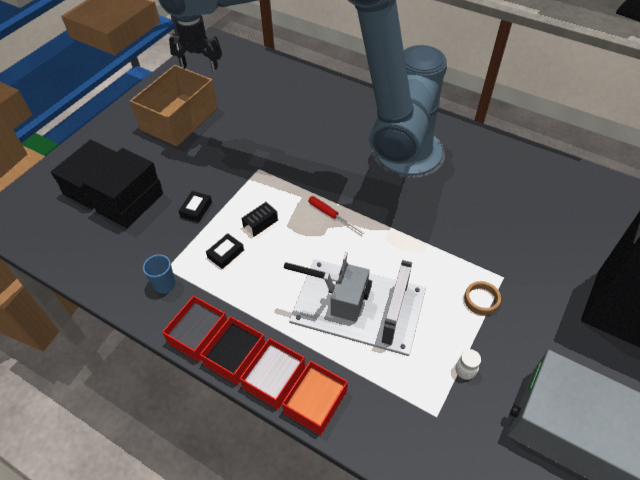

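View pics/side0.png

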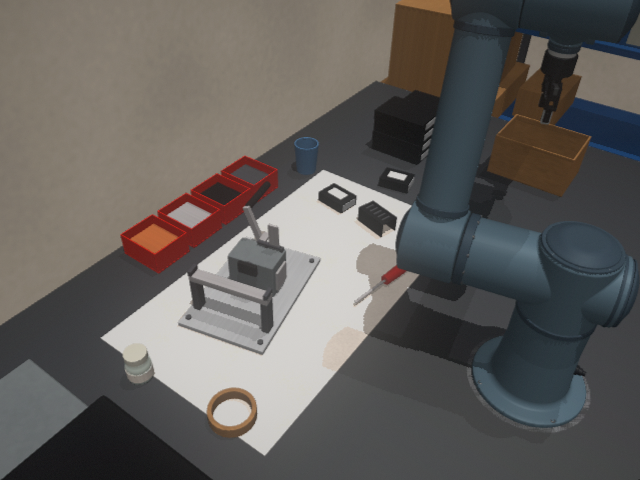

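The scene camera shows the cover at about (260,218), the units at (225,250) and (196,205), and the fixture at (350,300) with its bar at (398,300). The networks agree. Next I'll look with the wrist camera over the bar and over the cover to get their angles.

```bash
cat > h.py <<'E'
from station import env, jaws, sensors, eyes, models
import cv2, numpy as np
from scipy.spatial.transform import Rotation as R
def q(rot): return np.roll(rot.as_quat(),1)
def down(yaw): return q(R.from_euler('z',yaw)*R.from_euler('x',np.pi))
def rot(qq): return R.from_quat(np.roll(qq,-1))
def wristcam(s=None):
    s=s or sensors.sense(); T=np.eye(4); T[:3,:3]=rot(s["tool_rot"]).as_matrix(); T[:3,3]=s["eef_pos"]
    c=eyes.calibration("wrist"); return np.array(c["mtx"]), T@np.array(c["mount"])
def proj(P,K,T):
    p=(np.asarray(P)-T[:3,3])@T[:3,:3]; u=p@K.T; return u[:,:2]/u[:,2:]
def back(uv,z,K,T):
    d=np.c_[np.asarray(uv,float),np.ones(len(uv))]@np.linalg.inv(K).T@T[:3,:3].T
    return T[:3,3]+d*((z-T[2,3])/d[:,2])[:,None]
E
python3 - <<'E'
from h import *
s=sensors.sense(); print(np.round(rot(s["tool_rot"]).as_matrix(),2).tolist(), np.round(eyes.calibration("wrist")["mount"],3).tolist())
for y in (0.25,0.25-np.pi,-np.pi/2,np.pi/2):
    a=env.solve_ik([0.5,0.2,0.3],down(y)); print(y,None if a is None else np.round(a,2))
def look(pos,yaw,n,labs):
    env.move_ptp(pos,down(yaw)); s=sensors.sense(); K,T=wristcam(s); im=eyes.snapshot("wrist"); cv2.imwrite(f"pics/w_{n}.png",im); np.savez(f"w_{n}.npz",K=K,T=T)
    for l in labs: print(l,[(np.round(d["at"],3).tolist(),round(d["p"],2)) for d in models.mark_of("wrist",l)[:2]])
a=env.solve_ik([0.487,-0.238,0.3],down(0.25)); print(a)
look([0.47,-0.238,0.28],0.25,"cover",["cover"])
look([0.52,0.17,0.42],0.25,"fix",["fixture","bar_mid","catch_tip","catch_hinge","lever_grip","lever_pivot","shoe_face"])
print(sensors.sense()["clock"],sensors.sense()["joints"])
E
```

```text
[[0.93, 0.37, 0.0], [0.37, -0.93, -0.0], [-0.0, 0.0, -1.0]] [[-0.0, -0.95, -0.312, 0.08], [1.0, -0.0, 0.0, 0.001], [-0.0, -0.312, 0.95, -0.124], [0.0, 0.0, 0.0, 1.0]]
0.25 [ 0.17 -0.06  1.79 -0.    1.41  1.49]
-2.891592653589793 [ 0.17 -0.06  1.79  0.    1.41 -1.65]
-1.5707963267948966 None
1.5707963267948966 [ 0.17 -0.06  1.79 -0.    1.41  0.17]
[-6.63827507e-01 -4.85871498e-02  1.78179804e+00 -4.44089210e-16
  1.40838176e+00  6.56968820e-01]
cover [([0.486, -0.234, 0.0], 0.56), ([0.625, -0.263, -0.001], 0.32)]
fixture [([0.587, 0.126, 0.004], 0.83)]
bar_mid [([0.56, 0.231, 0.108], 0.56)]
catch_tip [([0.571, 0.084, 0.166], 0.63)]
catch_hinge []
lever_grip [([0.655, 0.025, 0.174], 0.71)]
lever_pivot [([0.614, 0.016, 0.051], 0.89), ([0.408, 0.402, -0.007], 0.55)]
shoe_face [([0.579, 0.163, 0.086], 0.94)]
5.0917 [ 1.08109648e-01 -8.60527897e-02  1.60450105e+00 -6.65592392e-06
  1.62331371e+00  1.42943404e+00]
```

View pics/w_cover.png

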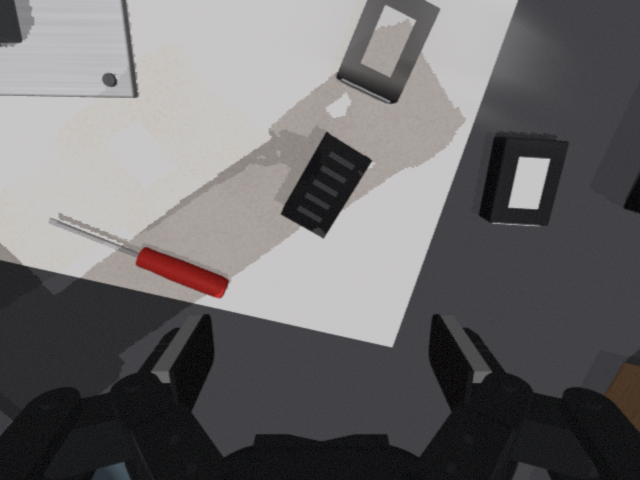

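View pics/w_fix.png

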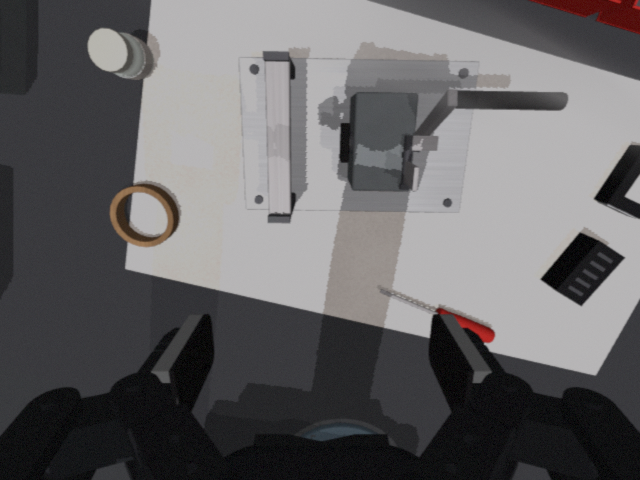

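The cover's top is at about (327,133), (371,161), (323,237), (282,212). The bar top runs from (278,60) to (280,213), and the catch tab is at about (425,145).

```bash
python3 - <<'E'
from h import *
d=np.load("w_cover.npz"); K,T=d["K"],d["T"]
c=back([(327,133),(371,161),(323,237),(282,212)],0.043,K,T); print("top corners",c.round(4).tolist(),c.mean(0).round(4))
im=cv2.imread("pics/w_cover.png",0); m=(im<75).astype(np.uint8); n,l,st,ce=cv2.connectedComponentsWithStats(m); k=l[150,330] or l[215,300]
r=cv2.minAreaRect(back(np.argwhere(l==k)[:,::-1],0.043,K,T)[:,:2].astype(np.float32)*1000); print(st[k],r)
for a,b in ((0,1),(3,2),(1,2),(0,3)): v=c[b]-c[a]; print(np.linalg.norm(v).round(4), np.arctan2(v[1],v[0]).round(3))
d=np.load("w_fix.npz"); K,T=d["K"],d["T"]
for uv in ([(266,64),(269,213)],[(291,64),(291,213)],[(278.5,58),(280,214)]):
  b=back(uv,0.11,K,T); v=b[0]-b[1]; print(b.round(4).tolist(),np.linalg.norm(v).round(4),np.arctan2(v[1],v[0]).round(3),b.mean(0).round(4))
for uv,z in (([(240,58),(478,62),(460,212),(246,209)],.012),):
  b=back(uv,z,K,T); print(b.round(3).tolist())
E
```

```text
top corners [[0.5383, -0.2278, 0.043], [0.5239, -0.2743, 0.043], [0.4402, -0.2491, 0.043], [0.4552, -0.2036, 0.043]] [ 0.4894 -0.2387  0.043 ]
[ 281  132   90  105 4772] ((489.47393798828125, -238.16786193847656), (50.086421966552734, 89.4908447265625), 73.63359069824219)
0.0487 -1.869
0.0478 -1.89
0.0875 2.848
0.0865 2.858
[[0.6378, 0.2577, 0.11], [0.4817, 0.222, 0.11]] 0.1602 0.225 [0.5598 0.2399 0.11  ]
[[0.6443, 0.2323, 0.11], [0.4881, 0.1968, 0.11]] 0.1602 0.223 [0.5662 0.2146 0.11  ]
[[0.6466, 0.2462, 0.11], [0.4837, 0.2092, 0.11]] 0.1671 0.224 [0.5652 0.2277 0.11  ]
[[0.645, 0.307, 0.012], [0.716, 0.01, 0.012], [0.525, -0.038, 0.012], [0.453, 0.263, 0.012]]
```

```bash
python3 - <<'E'
from h import *
c=[0.4893,-0.2384]; o=down(-0.286)
env.move_ptp([*c,0.14],o); env.line_to([*c,0.027],v=0.1,force_limit=10)
jaws.command_gripper(0.03,30); s=sensors.sense(); print(s["gripper_width"],s["gripper_force"],s["eef_pos"])
env.line_to([*c,0.26],v=0.2); s=sensors.sense(); print(s["gripper_width"],s["clock"])
b=[0.563,0.229]; env.move_ptp([*b,0.26],down(0.224))
s=sensors.sense(); print(s["gripper_width"],s["eef_pos"],s["clock"])
cv2.imwrite("pics/scene1.png",cv2.resize(eyes.snapshot("scene")[160:400,200:520],(800,600)))
for l in("bar_mid","cover"): print(l,[(np.round(d["at"],3).tolist(),round(d["p"],2)) for d in models.mark_of("scene",l)[:2]])
E
```

```text
0.049444732755636586 31.747788190841675 [ 0.48965008 -0.23867553  0.02753092]
0.04941625841643576 9.9167
0.049238370894779206 [0.56332267 0.22804362 0.25997465] 11.6417
bar_mid [([0.562, 0.232, 0.111], 0.62)]
cover [([0.566, 0.231, 0.228], 0.6)]
```

View pics/scene1.png

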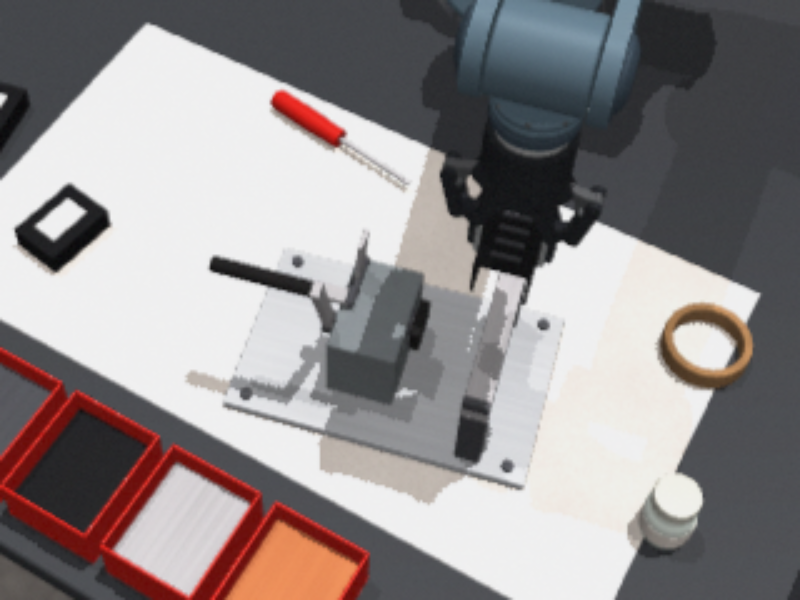

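The cover is held level over the bar at (510,240) and lined up with it at (490,330). I'll lower it now.

```bash
python3 - <<'E'
from h import *
b=[0.563,0.2295]
print(env.line_to([*b,0.135],v=0.1,force_limit=8)); 
print(env.line_to([*b,0.110],v=0.05,force_limit=6)); print(sensors.sense()["eef_pos"])
print(env.line_to([*b,0.094],v=0.02,force_limit=4)); s=sensors.sense(); print(s["eef_pos"],s["gripper_width"],s["ft_force"])
E
```

```text
False
False
[0.56300149 0.22948758 0.10982633]
True
[0.56314297 0.22954298 0.09755843] 0.04949549450002429 [0.76291923 0.9652009  3.43460451]
```

```bash
python3 - <<'E'
from h import *
jaws.command_gripper(0.068); p=sensors.sense()["eef_pos"]
env.line_to([p[0],p[1],0.24],v=0.12)
env.line_to([0.48,0.17,0.30],v=0.25)
s=sensors.sense(); K,T=wristcam(s); im=eyes.snapshot("wrist"); cv2.imwrite("pics/w2.png",im); np.savez("w2.npz",K=K,T=T)
def m(c,L):
  for l in L: print(c,l,[(np.round(d["at"],3).tolist(),round(d["p"],2)) for d in models.mark_of(c,l)[:2]])
m("wrist",["cover","catch_tip","catch_hinge","lever_grip","lever_pivot"])
eyes.snapshot("scene"); m("scene",["cover","catch_tip","catch_hinge","lever_grip","lever_pivot"])
eyes.snapshot("side"); m("side",["cover","catch_tip","lever_grip"])
print(sensors.sense()["clock"])
E
```

```text
wrist cover [([0.557, 0.234, 0.069], 0.71)]
wrist catch_tip [([0.569, 0.082, 0.164], 0.92)]
wrist catch_hinge [([0.564, 0.078, 0.108], 0.77)]
wrist lever_grip [([0.653, 0.027, 0.172], 0.81), ([0.567, 0.078, 0.108], 0.66)]
wrist lever_pivot [([0.614, 0.015, 0.056], 0.68)]
scene cover [([0.56, 0.231, 0.068], 0.89), ([0.589, 0.128, 0.003], 0.5)]
scene catch_tip [([0.562, 0.083, 0.165], 0.56)]
scene catch_hinge [([0.568, 0.09, 0.108], 0.81), ([0.589, 0.128, 0.001], 0.51)]
scene lever_grip [([0.663, 0.028, 0.17], 0.94)]
scene lever_pivot [([0.616, 0.016, 0.054], 0.95)]
side cover [([0.562, 0.226, 0.069], 0.8)]
side catch_tip [([0.565, 0.083, 0.169], 0.62), ([0.562, 0.227, 0.071], 0.6)]
side lever_grip [([0.576, 0.16, 0.089], 0.71), ([0.657, 0.026, 0.175], 0.61)]
17.5417
```

View pics/w2.png

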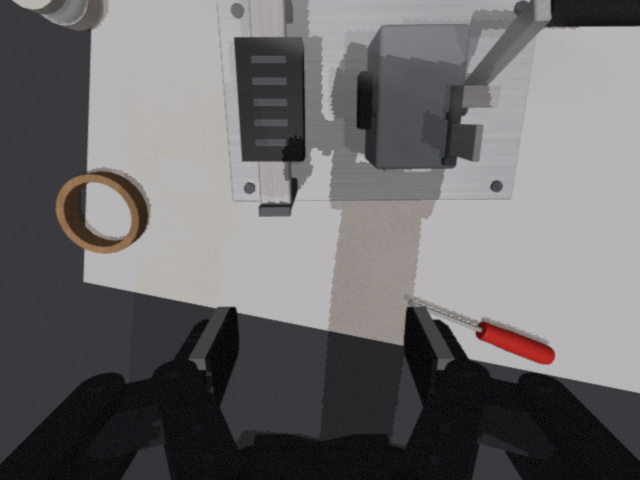

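The cover sits astride the bar at about (270,100), and all three cameras put its origin at z≈0.069 near the bar's middle. The catch is the upright steel plate beside the housing at (460–500, 90–150). I'll flip it next.

```bash
cat >> h.py <<'E'
O=np.array([0.587,0.1257]); Y=0.224; EX=np.array([np.cos(Y),np.sin(Y)]); EY=np.array([-np.sin(Y),np.cos(Y)])
def F(x,y,z): return [*(O+x*EX+y*EY),z]
def toF(p): r=np.array(p[:2])-O; return np.round([r@EX,r@EY,p[2]],4)
E
python3 - <<'E'
from h import *
d=np.load("w2.npz"); print("tip px",proj([[0.5675,0.083,0.166],[0.568,0.083,0.106]],d["K"],d["T"]).round())
for n,p in dict(tip=[.5675,.083,.166],hinge=[.568,.083,.106],grip=[.657,.0265,.172],piv=[.6145,.0155,.05]).items(): print(n,toF(p))
jaws.command_gripper(0.0,30)
hx,hy=toF([.5677,.083,0])[:2]; x=hx-0.004; r=0.045; o=down(Y)
env.move_ptp(F(x,-0.085,0.27),o)
def tcp(t): # leading bottom corner on tab face
    return F(x,hy+r*np.sin(t)-0.0025*np.cos(t)-0.0145,0.106+r*np.cos(t)+0.0025*np.sin(t)+0.019)
print(env.line_to(F(x,-0.085,0.170),v=0.12,force_limit=8), sensors.sense()["ft_force"])
for t in (0,0.25,.5,.75,1.0,1.2,1.36):
    f=env.line_to(tcp(t),v=0.06,force_limit=12); s=sensors.sense(); print(t,f,toF(s["eef_pos"]),np.round(s["ft_force"],1))
    if f: break
print(s["clock"])
for c in("scene","side"):
    eyes.snapshot(c); print([(toF(d["at"]),round(d["p"],2)) for d in models.mark_of(c,"catch_tip")[:2]],[(toF(d["at"]),round(d["p"],2)) for d in models.mark_of(c,"lever_grip")[:2]])
E
```

```text
tip px [[478. 143.]
 [449. 138.]]
tip [-0.0285 -0.0373  0.166 ]
hinge [-0.028  -0.0374  0.106 ]
grip [ 0.0462 -0.1123  0.172 ]
piv [ 0.0023 -0.1136  0.05  ]
False [ 0.67565283 -0.2555093   0.65490877]
0 False [-0.0323 -0.0541  0.17  ] [-0.5 -0.3  0.6]
0.25 False [-0.0324 -0.0426  0.1691] [-0.5 -0.5  0.3]
0.5 False [-0.0325 -0.0318  0.1654] [-0.4 -0.2 -0.2]
0.75 False [-0.0326 -0.0224  0.1591] [-0.6  0.8 -0.1]
1.0 False [-0.0327 -0.0149  0.1508] [ 0.3 -0.   0.1]
1.2 False [-0.0327 -0.0105  0.1429] [-0.1 -0.  -0.7]
1.36 False [-0.0327 -0.0082  0.1362] [-0.1 -0.1  0.5]
22.4417
[(array([-0.0298,  0.0193,  0.1191]), 0.71)] [(array([ 0.0531, -0.111 ,  0.1725]), 0.69)]
[(array([-0.032 ,  0.0189,  0.1168]), 0.52)] []
```

The catch tip now reads about (+0.057, z 0.118) from its hinge, which is about 1.36 rad, so it is flipped. Now the lever.

```bash
python3 - <<'E'
from h import *
p=toF(sensors.sense()["eef_pos"]); env.line_to(F(p[0],p[1],0.27),v=0.2)
o=down(Y+np.pi/2); y=-0.118; px=0.002
G=lambda a: F(px+0.13*np.sin(0.35-a),y,0.05+0.13*np.cos(0.35-a)+0.001)
print(env.solve_ik(F(0.047,y,0.27),o).round(2), env.solve_ik(G(0.8),o).round(2))
env.move_ptp(F(0.0475,y,0.27),o); jaws.command_gripper(0.065)
print(env.line_to(G(0),v=0.1,force_limit=8))
jaws.command_gripper(0.0,45); s=sensors.sense(); print(s["gripper_width"],s["gripper_force"],toF(s["eef_pos"]),np.round(s["ft_force"],1),s["clock"])
im=eyes.snapshot("scene"); cv2.imwrite("pics/scene3.png",cv2.resize(im[160:400,200:520],(800,600)))
for l in ("lever_grip","cover","catch_tip"): print(l,[(toF(d["at"]),round(d["p"],2)) for d in models.mark_of("scene",l)[:1]])
E
```

```text
[-0.14  0.25  1.51  0.    1.38 -0.36] [-0.21  0.13  1.85  0.    1.16 -0.43]
False
0.014386911632496701 43.91289174556732 [ 0.0463 -0.1181  0.1736] [-3.4 -0.3  4.3] 27.325
lever_grip [(array([ 0.0481, -0.1113,  0.1724]), 0.57)]
cover [(array([-0.0003,  0.1103,  0.0659]), 0.78)]
catch_tip [(array([-0.0349,  0.0169,  0.1187]), 0.72)]
```

View pics/scene3.png

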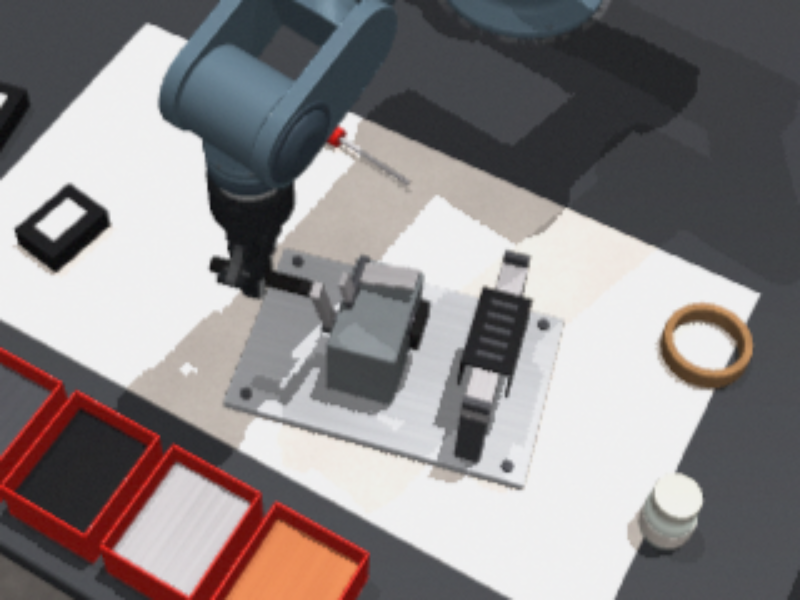

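The grip is between the fingers at (250,275), the catch lies over at (390,275), and the cover is on the bar at (495,330). Pulling now.

```bash
python3 - <<'E'
from h import *
y=-0.118; px=0.002
G=lambda a: F(px+0.13*np.sin(0.35-a),y,0.05+0.13*np.cos(0.35-a)+0.001)
for a in (.1,.2,.3,.4,.5,.6,.7,.78,.82):
    f=env.line_to(G(a),v=0.04,force_limit=12); s=sensors.sense(); p=toF(s["eef_pos"])
    print(a,f,round(0.35-np.arctan2(p[0]-px,p[2]-.051),3),s["gripper_width"].__round__(4),np.round(s["ft_force"],1))
    if f: break
print(s["clock"],s["gripper_force"])
im=eyes.snapshot("scene"); cv2.imwrite("pics/scene4.png",cv2.resize(im[160:400,200:520],(800,600)))
for c in("scene","side"):
  if c=="side": eyes.snapshot(c)
  for l in ("lever_grip","cover","catch_tip","shoe_face"): print(l,[(toF(d["at"]),round(d["p"],2)) for d in models.mark_of(c,l)[:1]])
E
```

```text
0.1 True 0.02 0.0146 [4.4 0.4 0.5]
27.7583 44.46857750415802
lever_grip [(array([ 0.0522, -0.1133,  0.172 ]), 0.66)]
cover [(array([0.0026, 0.1085, 0.0699]), 0.75)]
catch_tip [(array([-0.0317,  0.0161,  0.1195]), 0.63)]
shoe_face [(array([0.0006, 0.034 , 0.088 ]), 0.42)]
lever_grip [(array([ 0.045 , -0.1128,  0.1732]), 0.88)]
cover [(array([-0.0002,  0.1027,  0.0723]), 0.96)]
catch_tip [(array([-0.0308,  0.0169,  0.1208]), 0.83)]
shoe_face [(array([-0.0013,  0.0367,  0.0895]), 0.59)]
```

View pics/scene4.png

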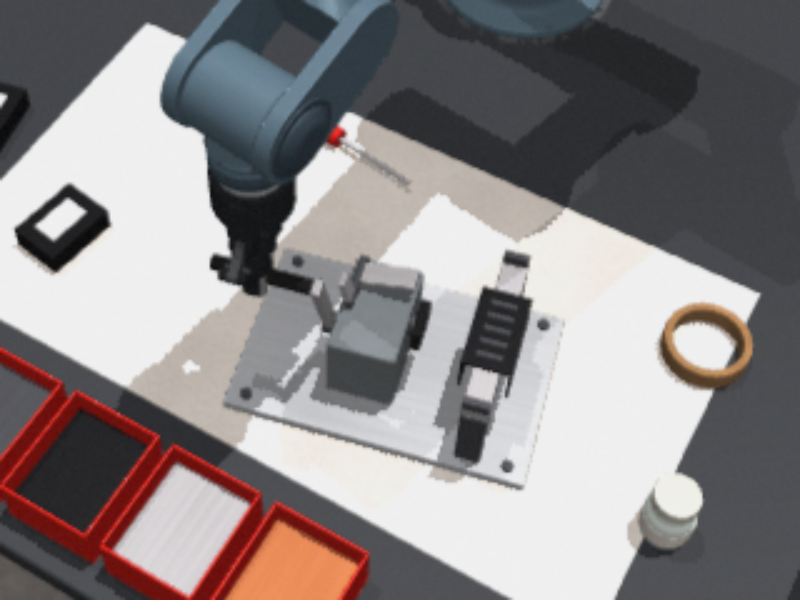

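The limit tripped on the 3 N spring plus friction and preload; nothing has moved out of place. I'll continue with a higher limit.

```bash
python3 - <<'E'
from h import *
y=-0.118; px=0.002
G=lambda a: F(px+0.13*np.sin(0.35-a),y,0.05+0.13*np.cos(0.35-a)+0.001)
for a in (.1,.2,.3,.4,.5,.6,.7,.78,.82):
    f=env.line_to(G(a),v=0.04,force_limit=25 if a<.75 else 15); s=sensors.sense(); p=toF(s["eef_pos"])
    print(a,f,round(0.35-np.arctan2(p[0]-px,p[2]-.051),3),s["gripper_width"].__round__(4),np.round(s["ft_force"],1))
    if f: break
env.dwell(0.3); s=sensors.sense(); print(s["clock"],s["gripper_force"],s["ft_force"],toF(s["eef_pos"]))
im=eyes.snapshot("scene"); cv2.imwrite("pics/scene5.png",cv2.resize(im[160:400,200:520],(800,600)))
for c in("scene","side"):
  if c=="side": eyes.snapshot(c)
  for l in ("lever_grip","cover","catch_tip","shoe_face"): print(l,[(toF(d["at"]),round(d["p"],2)) for d in models.mark_of(c,l)[:1]])
E
```

```text
0.1 False 0.093 0.0143 [5.5 1.3 1. ]
0.2 False 0.186 0.0148 [7.6 1.3 0.1]
0.3 False 0.28 0.0143 [7.4 2.2 2.3]
0.4 False 0.373 0.0143 [8.  2.9 5.8]
0.5 False 0.465 0.0144 [7.  3.5 9.2]
0.6 False 0.563 0.0148 [8.4 3.  9.2]
0.7 False 0.666 0.0143 [ 5.6  2.8 10.8]
0.78 False 0.75 0.0143 [4.5 1.6 9.9]
0.82 False 0.79 0.0146 [5.1 0.9 8.3]
32.4917 46.99170112609863 [5.47027446 1.58848725 7.69389352] [-0.054  -0.1189  0.17  ]
lever_grip [(array([-0.0488, -0.1136,  0.1673]), 0.64)]
cover [(array([-0.0002,  0.1172,  0.0671]), 0.78)]
catch_tip [(array([-0.0332,  0.0184,  0.1181]), 0.6)]
shoe_face [(array([0.0039, 0.0869, 0.0884]), 0.5)]
lever_grip [(array([-0.0553, -0.1164,  0.1696]), 0.78)]
cover [(array([-0.0021,  0.1109,  0.0704]), 0.94)]
catch_tip [(array([-0.0314,  0.017 ,  0.115 ]), 0.72)]
shoe_face [(array([-0.001 ,  0.0894,  0.0905]), 0.68)]
```

View pics/scene5.png

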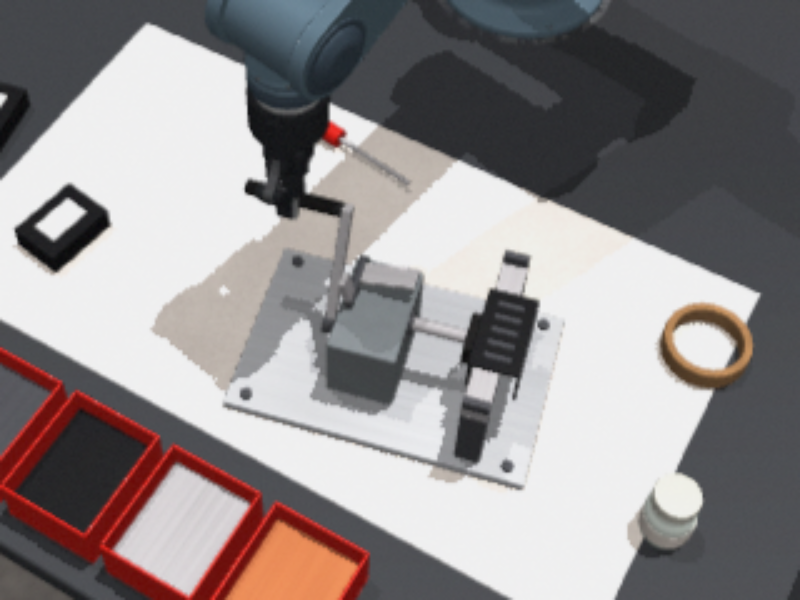

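The lever is pulled at (290,200), the shoe is against the cover, the cover is still astride the bar at (500,330) and the catch is over. I'll nudge gently toward the stop for margin, then hand in.

```bash
python3 - <<'E'
from h import *
p=toF(sensors.sense()["eef_pos"])
print(env.line_to(F(p[0]-0.004,p[1],p[2]-0.002),v=0.02,force_limit=12)); env.dwell(0.4)
s=sensors.sense(); print(toF(s["eef_pos"]),s["ft_force"],s["gripper_force"],s["clock"])
print(env.finish_job())
E
```

```text
False
[-0.0553 -0.1189  0.1695] [8.51825654 2.96572141 0.93540885] 46.262240409851074 33.6417
the job is handed in; nothing more can be done
None
```

I handed the job in at 33.6 s: the cover hangs on the bar, the catch is flipped over, and the lever is still held at about 0.79 of 0.8 rad, estimated from the gripper position; the hand-in call returned no verdict.

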